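# Shift the bottle roller into third gear and start it

### The job

The bottle roller on the bench is still in second gear, its black-knobbed gear lever in the near left slot of the H-shaped gate. Push the lever gently with your fingertips, without gripping it: forward only as far as neutral, across to the right, then forward fully home in the third slot, far right, not running it into first or fourth on the way. Then press the green start button all the way down and let it go; do not press it before the lever is in third, and leave the bottle on the rollers and all other things as they are.

Things in the scene. Friction and masses are not known exactly. Their poses are not given: they have to be found in the camera images.
- bottle_roller: white and blue bottle roller fixed on the bench, 140 mm deep (own x, pointing away from its front), 260 mm wide (own y, to its left); origin under its centre, on the bench. Own y 33 to 130 mm is the gearbox, 85 mm high, with the steel H-gate plate on top; the rest is a low deck with two black rollers and a bottle lying on them, top 124 mm above the bench, and an end cheek 72 mm high
- gate_centre (a point): centre of the H gate on its plate's top face, 90 mm above the bench; axes those of the roller. Slots along x lie 15.8 mm left (first far, second near) and 15.8 mm right (third far, fourth near); the neutral channel along y through this point joins them. Channels are 15 mm wide, the stem 10 mm thick. One to four black dots mark the slots
- third_slot (a point): point on the plate's top face where the stem's axis stands (within 2 mm) when the lever is home in the third slot; axes those of the bottle roller
- lever_knob (a point): centre of the lever's black round knob, 32 mm across, reaching 20 mm below and 16 mm above the centre. The lever turns about a pivot 55 mm below gate_centre, 130 mm from the knob's centre, so upright the knob is 75 mm above the plate. The lever stays where it is left; moving it takes about 2.5 N at the knob
- lever_across (a joint): lean of the lever to the bottle roller's right (negative: left), rad; 0 upright, about -0.29 (-0.34 to -0.24) in the left slots, 0.29 (0.24 to 0.34) in the right ones
- lever_fore (a joint): lean of the lever away from the bottle roller's front (negative: towards the front), rad; 0 in neutral (it can cross between -0.04 and 0.04), 0.29 home at the far end of a slot, -0.29 at the near end
- start_button (a joint): travel of the green spring-return start button, m: 0 up, 0.006 fully down, which takes 5 N straight down
- start_button_top (a point): centre of the top of the green start button, 28 mm across, on the gearbox's top near its front edge, 103 mm above the bench
- rolled_bottle_mid (a point): middle of the white bottle (68 mm thick, 126 mm long) that lies loose on the rollers along the bottle roller's y, about 89 mm above the bench
- white_bottle: white reagent bottle with a white cap, 68 mm across, 145 mm high, standing loose behind the bottle roller; origin under it
- green_cap_bottle: white reagent bottle with a green cap, 69 mm across, 124 mm high, standing loose behind the bottle roller; origin under it
- tape_roll: roll of tape lying flat, 86 mm across, 20 mm high, loose; origin under it
- timer: white square timer lying flat, 65 by 65 by 18 mm, loose; origin under it
- orange_box: small orange carton, 51 by 62 by 36 mm, loose; origin under it
- marker_1: white marker with a black cap lying on the bench, 134 mm long, loose; origin under its middle
- clamp_stand: fixed retort stand left of the bottle roller: base plate 160 by 140 by 12 mm, thin rod 432 mm high 61 mm behind the origin, clamp jaws 265 to 285 mm above the bench reaching 91 mm in front of the origin; origin on the bench, x away from the robot

How it is judged:
By the outcome, as a careful person would: the job done as asked, in the order asked, and still so for the second after the job is handed in, with the robot touching nothing.
It also fails if it takes over 67 s, if anything falls off the work surface, if the arm or the gripper's body presses on something with over 40 N, if the wrist force passes 120 N, or if a joint passes its speed limit or range.

### The arm

A 6-joint arm with a two-finger parallel gripper is mounted at the origin on a cart in front of the work surface, level with it; the furniture and walls round the work are solid. World frame = base frame: x ahead of the robot, y to its left, z up, the work surface at z = 0. Lengths are in mm, angles in degrees, forces in N, time in s.
With the tool pointing down it reaches from about 400 to 825 mm from the base axis. Payload 7 kg.
Tool frame: the origin (TCP) lies on the mounting face of the last link; the fingertips stand 178 mm ahead of it and the grasp point (between the pads) lies 159 mm ahead of it; y points along the fingers, z is the direction in which the jaws open and shut, and the axes are right-handed (so a half turn about y gives the same grasp; the last joint's range is limited). The gripper opens to 88 mm and grips with 3 to 60 N. Pads are 19 mm wide; open, the fingers measure 130 mm over their backs; the gripper's body (78 mm by 193 mm) begins 47 mm behind the grasp point.
Start: joints at [80.22, 20.546, 0.682, 0, -70.136, -16.507], TCP at [298.944, 605.168, 404.661] pointing down, gripper open.
Joint ranges: [-176.03, 176.03], [-82.01, 121.73], [-58.28, 71.71], [-173.87, 95.51], [-174.79, -0.11], [-173.66, 173.66]. Speed limits (degrees/s): [136.94, 136.94, 172.46, 180, 180, 180].

### API

Orientations are given as a 3x3 rotation matrix whose columns are the frame's x, y, z axes.
In Python, from bench import telemetry, cams, ticket gives the robot as it stands. The module is installed in compiled form; this text tells all that it offers.
- The arm moves only by the tool drive_tool, never from a script. Its arguments are lists of equal length, an entry for each row: "slide": the shift along the tool's x, y, z each as a share of 300 mm, from -1 to 1, a list of three; "yaw": the turn about the tool's y as a share of 0.5 rad, from -1 to 1; "jaw": the opening, from 0 (shut) to 1 (fully open). In form: {"slide": [[tx, ty, tz], ...], "yaw": [yaw, ...], "jaw": [jaw, ...]}. A call has 1 to 20 rows; each row is the pose to reach, as a shift and turn from the pose commanded when the call began, along the tool's axes at that moment; what a row does not reach only later rows make up. A row lasts 1/12 s, in which the tool goes at most 41.7 mm and 7.16 degrees, less where a joint would pass 70% of its speed; a pose out of reach is approached as far as the arm can. A call with a number of a shift or a turn outside -1 to 1 is refused whole. A call with a gripper value outside its range is refused whole. The fingers move at their own pace and stop on an object; "grip_force" is the grip in N (left out, the last holds). Time passes only in rows, so rows that repeat a pose let the fingers close. It gives the time, the measured TCP pose, the force and the opening at its end, in the units of the state.
- telemetry.get_obs(): the state, without advancing time (a new reading comes with each control period).
- cams.get_image(name): name is "side" or "top"; returns a dict with "pixels" (420x560x3 uint8, red, green, blue), "K" (3x3 intrinsics, pixels), "D" ([k1, k2, p1, p2, k3] as OpenCV has them; the pictures are not rectified), "position" and "orientation" of the camera in the world. Camera axes: x right, y down, z forward; pixel columns grow to the right and rows downward; lengths in mm; the calibration is good to about 2 mm. A picture is of the moment at which its call begins. There is no depth.
- ticket.sign_off(): hands the job in, once; it reports no verdict.
The state is a dict: "time_s": time; "joint_positions": joint angles; "joint_velocities": joint speeds; "joint_torque": joint torques, N m; "ee_pos": TCP position; "eef_rot": TCP orientation; "ft_force": force on the tool from outside, world axes, zero at the start; "ft_torque": the same for the moment, N m; "width": opening from 0.0 (shut) to 1.0 (fully open).
Only numpy, scipy, OpenCV 4.12 (cv2) and the standard library are available. Lean on these libraries where they do the work, as an engineer would, in place of code of your own. Each camera call takes 0.05 s, during which the arm holds its last target. There are 200 camera calls.

## Working session

There is one attempt and no reset: what is moved stays moved. The work goes in short steps, Python scripts to look and compute and a tool call to move; the robot and the scene stay as the last step left them, time stands still between calls to the robot, and variables do not carry over. Pictures are saved under pics/ and viewed, about 8 in all and at most 12, crops included, and the job is handed in when it is done.

Besides the shell and the picture viewer there is one more tool, called after "Call:" by a JSON object that holds its "name" and its "arguments". drive_tool: Moves the arm, as the interface text tells. Shift numbers are shares of 300 mm and turn numbers shares of 0.5 rad, none past 1 either way. Its arguments: {"type":"object","properties":{"slide":{"type":"array","items":{"type":"array","items":{"type":"number"}}},"yaw":{"type":"array","items":{"type":"number"}},"jaw":{"type":"array","items":{"type":"number"}},"grip_force":{"type":"number"}},"required":["slide","yaw","jaw"]}

```bash
mkdir -p pics; cat > h.py <<'E'
import numpy as np, cv2
from bench import telemetry, cams, ticket
def grab(name,fn=None,crop=None,scale=1):
    im=cams.get_image(name)
    if fn:
        p=im["pixels"][:,:,::-1]
        if crop: p=p[crop[1]:crop[3],crop[0]:crop[2]]
        cv2.imwrite("pics/"+fn,cv2.resize(p,None,fx=scale,fy=scale,interpolation=cv2.INTER_CUBIC))
    return im
def cam(im): return np.array(im["K"],float),np.array(im["D"],float),np.array(im["position"],float),np.array(im["orientation"],float)
def ray(im,uv):
    K,D,p,R=cam(im)
    n=cv2.undistortPoints(np.array([[uv]],float),K,D)[0,0]
    return p,R@np.array([n[0],n[1],1.])
def atz(im,uv,z):
    p,d=ray(im,uv); return p+d*(z-p[2])/d[2]
def proj(im,X):
    K,D,p,R=cam(im); 
    return cv2.projectPoints(((np.atleast_2d(X)-p)@R).reshape(-1,1,3),np.zeros(3),np.zeros(3),K,D)[0][:,0]
def tri(ims,uvs):
    A=np.zeros((3,3));b=np.zeros(3)
    for im,uv in zip(ims,uvs):
        p,d=ray(im,uv);d=d/np.linalg.norm(d);M=np.eye(3)-np.outer(d,d);A+=M;b+=M@p
    return np.linalg.solve(A,b)
E
python3 - <<'E'
from h import *
np.set_printoptions(precision=3,suppress=True)
for n in("side","top"):
    im=grab(n,n+"1.png",scale=1.4); print(n,im["position"],im["orientation"],im["K"])
print(telemetry.get_obs())
E
```

```text
side [130.944 429.886 756.119] [[-0.828 -0.36   0.431]
 [-0.561  0.528 -0.638]
 [ 0.002 -0.77  -0.639]] [[392.697   0.    275.943]
 [  0.    392.697 216.443]
 [  0.      0.      1.   ]]
top [ 287.923 -220.701 1307.787] [[ 0.032 -0.974  0.224]
 [-0.999 -0.031  0.006]
 [ 0.001 -0.224 -0.975]] [[379.384   0.    275.621]
 [  0.    379.384 213.036]
 [  0.      0.      1.   ]]
{'time_s': 0.1, 'joint_positions': array([ 80.22 ,  20.588,   0.639,  -0.018, -70.134, -16.506]), 'joint_velocities': array([-0.013, -0.11 ,  0.062,  0.111, -0.131,  0.06 ]), 'joint_torque': array([ -0.001, -58.416,  29.375,   7.015,   0.01 ,  -0.   ]), 'ee_pos': array([298.865, 605.041, 403.808]), 'eef_rot': array([[-0.897, -0.001, -0.443],
       [ 0.443, -0.001, -0.897],
       [-0.   , -1.   ,  0.001]]), 'ft_force': array([ 0.197, -0.12 , -0.707]), 'ft_torque': array([0.022, 0.052, 0.017]), 'width': 0.9978556176008804}
```

View pics/top1.png

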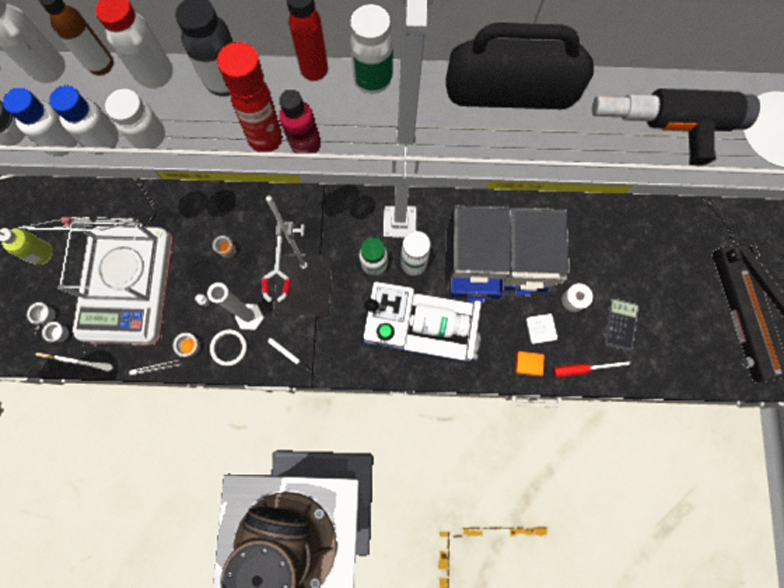

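View pics/side1.png

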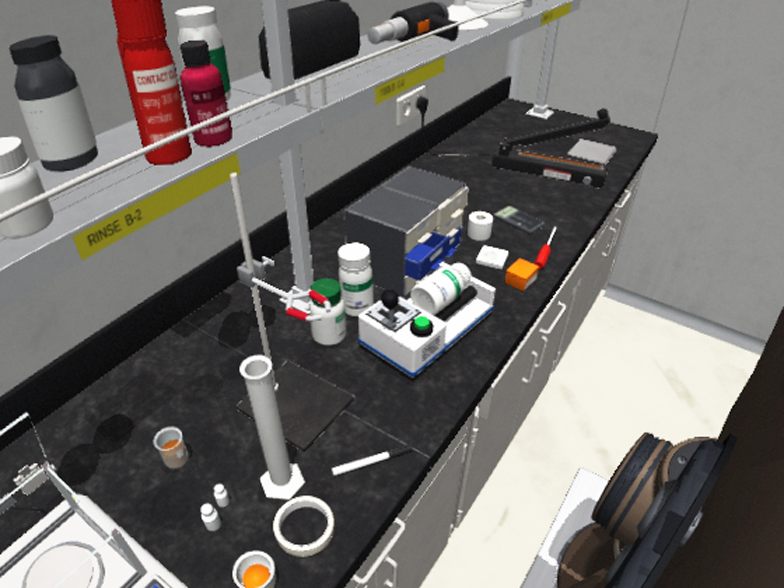

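The top view shows the roller at about (365-480, 285-360) in the 1.4x picture. The knob is at about (373,304) and the green button at (386,331). The side view shows the knob at (390,298) and the button at (422,322). I'll zoom in on both.

```bash
python3 - <<'E'
from h import *
a=grab("side","s2.png",(240,180,370,280),6); b=grab("top","t2.png",(240,150,360,270),5)
import pickle; pickle.dump((a,b),open("im0.pkl","wb"))
E
```

```text
(no output)
```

View pics/s2.png

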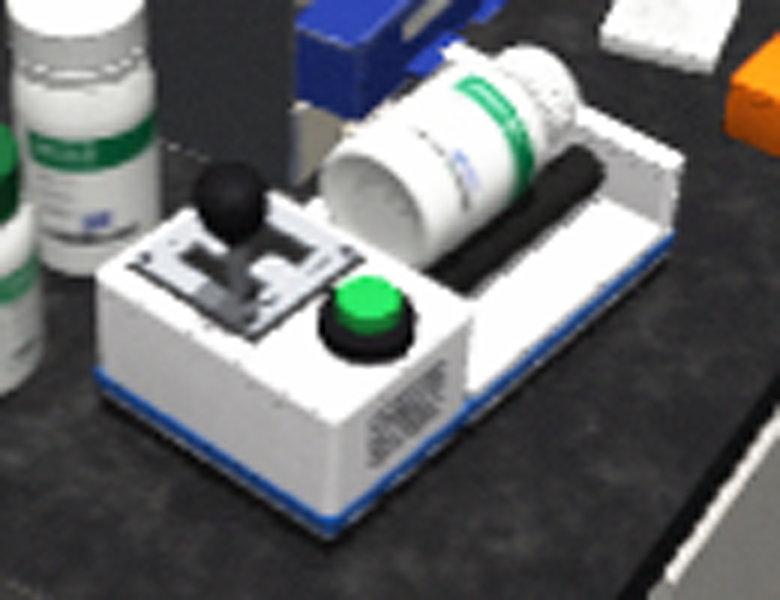

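View pics/t2.png

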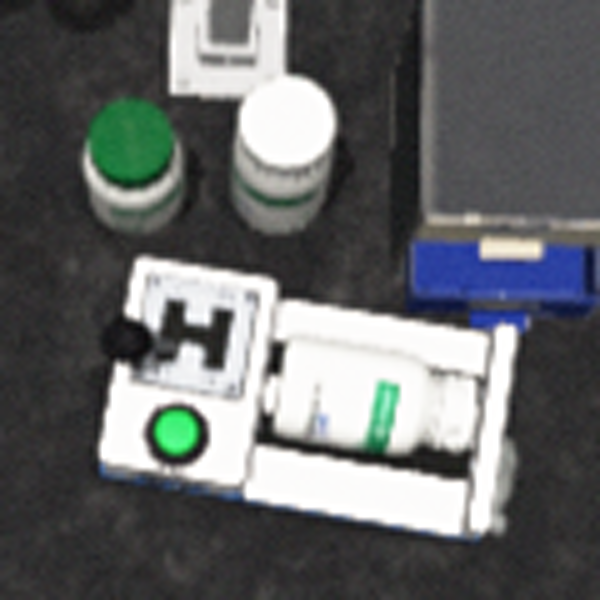

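The side crop shows gearbox top corners at (97,272), (333,415) and (470,310), with the knob at (231,200). In the top crop the corners are at (133,256), (278,278), (245,490) and (100,463), the knob at (127,340), the H centre at (197,336) and the button at (177,430). Next I'll fit the pose.

```bash
python3 - <<'E'
from h import *
import pickle
from scipy.optimize import least_squares
np.set_printoptions(precision=2,suppress=True)
a,b=pickle.load(open("im0.pkl","rb"))
S=lambda u,v:((240+(u+.5)/6-.5),(180+(v+.5)/6-.5))
T=lambda u,v:((240+(u+.5)/5-.5),(150+(v+.5)/5-.5))
obs=[(a,S(97,272),(70,130,85)),(a,S(333,415),(-70,130,85)),(a,S(470,310),(-70,33,85)),(a,S(331,535),(-70,130,0)),
(b,T(133,256),(70,130,85)),(b,T(278,278),(70,33,85)),(b,T(245,490),(-70,33,85)),(b,T(100,465),(-70,130,85))]
def pose(p,X):
    c,s=np.cos(p[2]),np.sin(p[2]);X=np.asarray(X,float)
    return np.array([p[0]+c*X[0]-s*X[1],p[1]+s*X[0]+c*X[1],X[2]])
f=lambda p:np.concatenate([proj(i,pose(p,X))[0]-uv for i,uv,X in obs])
r=least_squares(f,[560,-270,-.15],loss="soft_l1");p=r.x
print("pose",p[:2],np.degrees(p[2]),"res",f(p).reshape(-1,2))
own=lambda X:pose([0,0,-p[2]],np.array(X)-[p[0],p[1],0])
# green button blob centres
def blob(im,c,z):
    h=cv2.cvtColor(im["pixels"],cv2.COLOR_RGB2HSV);m=cv2.inRange(h,(50,150,130),(75,255,255))
    n,l,st,ce=cv2.connectedComponentsWithStats(m);k=1+np.argmin(np.linalg.norm(ce[1:]-c,axis=1));print(ce[k],st[k]);return ce[k]
bs=blob(a,S(369,305),0);bt=blob(b,T(177,430),0)
for nm,X in [("btn tri",tri([a,b],[bs,bt])),("btn top z103",atz(b,bt,102)),("btn side",atz(a,S(367,292),103)),
 ("gate top",atz(b,T(197,336),90)),("knob tri",tri([a,b],[S(231,200),T(127,340)]))]:
    print(nm,X,"own",own(X))
g=own(atz(b,T(197,336),90))
# expected knob second gear
n=np.array([np.tan(-.29),np.tan(.29),1]);n/=np.linalg.norm(n)
e=np.array([g[0],g[1],35])+130*n;print("knob exp own",e,"world",pose(p,e),proj(a,pose(p,e)),S(231,200),proj(b,pose(p,e)),T(127,340))
E
```

```text
pose [ 523.31 -301.07] -7.956537366549149 res [[-0.84 -0.42]
 [ 1.    1.07]
 [ 2.32 -1.11]
 [ 0.16  4.64]
 [ 0.4  -0.35]
 [ 0.14  0.05]
 [-0.1  -1.07]
 [-0.54 -1.11]]
[300.92 229.48] [296 226  11   8  61]
[274.82 235.77] [271 232   9   9  62]
btn tri [ 489.52 -213.2   105.05] own [-45.62  82.34 105.05]
btn top z103 [ 489.58 -213.35  102.  ] own [-45.54  82.2  102.  ]
btn side [ 493.9  -218.86  103.  ] own [-40.5   77.35 103.  ]
gate top [ 555.1  -224.97   90.  ] own [20.96 79.77 90.  ]
knob tri [ 536.84 -181.15  158.2 ] own [ -3.2  120.63 158.2 ]
knob exp own [-14.78 115.51 154.77] world [ 524.65 -184.62  154.77] [[283.35 215.14]] (278.0833333333333, 212.91666666666666) [[265.92 221.51]] (265.0, 217.6)
```

```bash
cat > fit.py <<'E'
from h import *
P=np.array([523.3,-301.1,np.radians(-7.96)])
def W(X,p=P):
    c,s=np.cos(p[2]),np.sin(p[2]);X=np.atleast_2d(np.asarray(X,float))
    return np.c_[p[0]+c*X[:,0]-s*X[:,1],p[1]+s*X[:,0]+c*X[:,1],X[:,2]]
def own(X):
    c,s=np.cos(P[2]),np.sin(P[2]);d=np.asarray(X,float)-[P[0],P[1],0]
    return np.array([c*d[0]+s*d[1],-s*d[0]+c*d[1],d[2]])
E
python3 - <<'E'
from fit import *
import pickle
a,b=pickle.load(open("im0.pkl","rb"))
G=np.array([21,81.,90])
out=[]
for im,(x0,y0,x1,y1),s in((a,(262,190,332,275),7),(b,(255,195,300,255),9)):
    p=cv2.resize(im["pixels"][y0:y1,x0:x1,::-1],None,fx=s,fy=s,interpolation=cv2.INTER_CUBIC)
    def poly(X,col,cl=True):
        q=(proj(im,W(X))-[x0,y0]+.5)*s-.5
        cv2.polylines(p,[np.int32(np.round(q))],cl,col,1)
    h=7.5;y=15.8;L=16+5
    for sy in(1,-1): poly(G+[[L,sy*y-h,0],[L,sy*y+h,0],[-L,sy*y+h,0],[-L,sy*y-h,0]],(0,0,255))
    t=np.linspace(0,2*np.pi,30)
    poly(np.c_[-45.5+14*np.cos(t),82+14*np.sin(t),0*t+103],(255,0,255))
    poly([[70,130,85],[70,33,85],[-70,33,85],[-70,130,85]],(255,128,0))
    for fo,col in((-.29,(0,255,255)),(-.2,(255,255,0))):
        n=np.array([np.tan(fo),np.tan(.29),1]);n/=np.linalg.norm(n);k=G+[0,0,-55]+130*n
        poly([G+[0,0,-55]+n*58,k],col,False)
        c=(proj(im,W(k))[0]-[x0,y0]+.5)*s-.5
        r=16*s*im["K"][0][0]/np.linalg.norm(W(k)[0]-im["position"]);cv2.circle(p,tuple(int(v) for v in c),int(r),col,1)
    out.append(p)
H=max(o.shape[0] for o in out)
cv2.imwrite("pics/ov.png",np.hstack([cv2.copyMakeBorder(o,0,H-o.shape[0],0,0,0) for o in out])[:, :800+200]); print([o.shape for o in out])
i=cv2.imread("pics/ov.png");cv2.imwrite("pics/ov.png",cv2.resize(i,None,fx=min(1,800/i.shape[1]),fy=min(1,800/i.shape[1])))
E
```

```text
[(595, 490, 3), (540, 405, 3)]
```

View pics/ov.png

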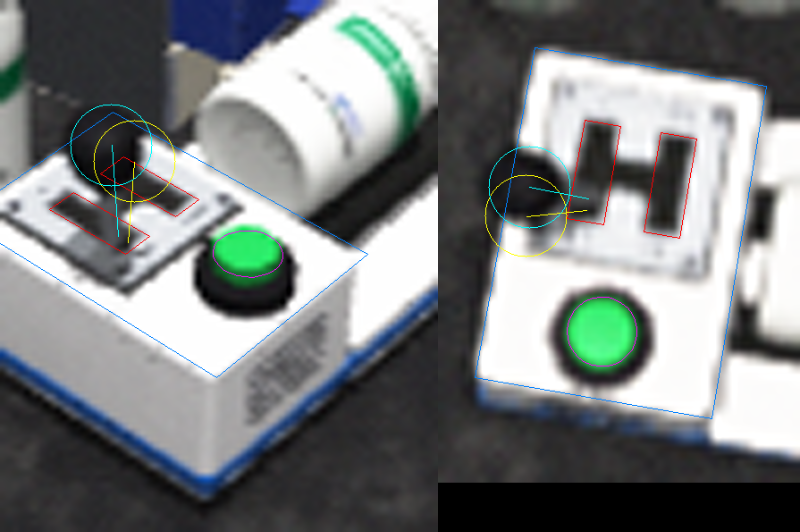

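The overlay fits to within a few mm. The knob reads about -0.2 rad fore, so the lever is part-way into second. The button is at own (-45.5,82) and the gate at (21,81). Next I'll check the obstacles and work out the approach shifts.

```bash
cat >> fit.py <<'E'
def shift(d,R): return np.round(R.T@np.asarray(d,float)/300,3)
E
python3 - <<'E'
from fit import *
import pickle
np.set_printoptions(precision=1,suppress=True)
a,b=pickle.load(open("im0.pkl","rb"))
print("cyl top",tri([a,b],[(257/1.4,364/1.4),(218/1.4,292/1.4)]))
print("clamp jaw red",tri([a,b],[(298/1.4,313/1.4),(275/1.4,293/1.4)]))
print("knob",W([-3,120.6,158]),"gate",W([21,81,90]),"btn",W([-45.5,82,103]))
s=telemetry.get_obs();R=s["eef_rot"];p=s["ee_pos"]
print(np.linalg.det(R))
for w in([380,340,404.6],[420,100,404.6]): print(w,R.T@(np.array(w)-p)/300)
E
```

```text
cyl top [530.2 126.5 262.5]
clamp jaw red [542.9  17.6 258.9]
knob [[ 537.  -181.2  158. ]] gate [[ 555.3 -223.8   90. ]] btn [[ 489.6 -213.6  103. ]]
0.9999999999999998
[380, 340, 404.6] [-0.6 -0.   0.7]
[420, 100, 404.6] [-1.1 -0.   1.3]
```

Call:
{"name": "drive_tool", "arguments": {"slide": [[-0.425,-0.2,0.627],[-0.425,-0.2,0.627],[-0.425,-0.2,0.627],[-0.425,-0.2,0.627],[-0.425,-0.2,0.627],[-0.425,-0.2,0.627],[-0.425,-0.2,0.627],[-0.425,-0.2,0.627]], "yaw": [-0.64,-0.64,-0.64,-0.64,-0.64,-0.64,-0.64,-0.64], "jaw": [0,0,0,0,0,0,0,0]}}

```text
time_s: 0.87
ee_pos: [330.1, 378.6, 465.9]
eef_rot: [[-0.99, 0.001, -0.14], [0.14, 0.003, -0.99], [-0.0, -1.0, -0.003]]
ft_force: [-0.6, -0.1, 0.7]
width: 0.452
```

Call:
{"name": "drive_tool", "arguments": {"slide": [[-0.42,0,0.84],[-0.42,0,0.84],[-0.42,0,0.84],[-0.42,0,0.84],[-0.42,0,0.84],[-0.42,0,0.84],[-0.42,0,0.84],[-0.42,0,0.84],[-0.42,0,0.84]], "yaw": [0,0,0,0,0,0,0,0,0], "jaw": [0,0,0,0,0,0,0,0,0]}}

```text
time_s: 1.62
ee_pos: [420.6, 112.3, 464.1]
eef_rot: [[-0.99, -0.001, -0.141], [0.141, -0.001, -0.99], [0.001, -1.0, 0.001]]
ft_force: [-1.2, 1.2, -0.6]
width: 0.005
```

Call:
{"name": "drive_tool", "arguments": {"slide": [[-0.363,0,0.924],[-0.363,0,0.924],[-0.363,0,0.924],[-0.363,0,0.924],[-0.363,0,0.924],[-0.363,0,0.924],[-0.363,0,0.924],[-0.363,0,0.924],[-0.363,0,0.924],[-0.363,0.2,0.924],[-0.363,0.4,0.924],[-0.363,0.487,0.924],[-0.363,0.487,0.924],[-0.363,0.487,0.924],[-0.363,0.487,0.924]], "yaw": [0,0,0,0,0,0,0,0,0,0,0,0,0,0,0], "jaw": [0,0,0,0,0,0,0,0,0,0,0,0,0,0,0]}}

```text
time_s: 2.87
ee_pos: [490.0, -175.1, 318.1]
eef_rot: [[-0.991, -0.002, -0.136], [0.136, -0.0, -0.991], [0.002, -1.0, 0.001]]
ft_force: [-0.4, -0.2, 0.8]
width: 0.006
```

```bash
python3 - <<'E'
from fit import *
np.set_printoptions(precision=2,suppress=True)
a=grab("side");b=grab("top")
p=np.hstack([cv2.resize(i["pixels"][c[1]:c[3],c[0]:c[2],::-1],(400,400),interpolation=cv2.INTER_CUBIC) for i,c in((a,(240,160,340,260)),(b,(240,170,320,250)))])
cv2.imwrite("pics/v6.png",p)
s=telemetry.get_obs();print(s["ee_pos"],own(s["ee_pos"]),s["ft_force"],s["joint_positions"])
E
```

```text
[ 490.73 -175.58  320.43] [-49.64 119.8  320.43] [0.47 0.06 0.6 ] [  1.92  10.29 -25.4    0.04 -54.16  80.22]
```

View pics/v6.png

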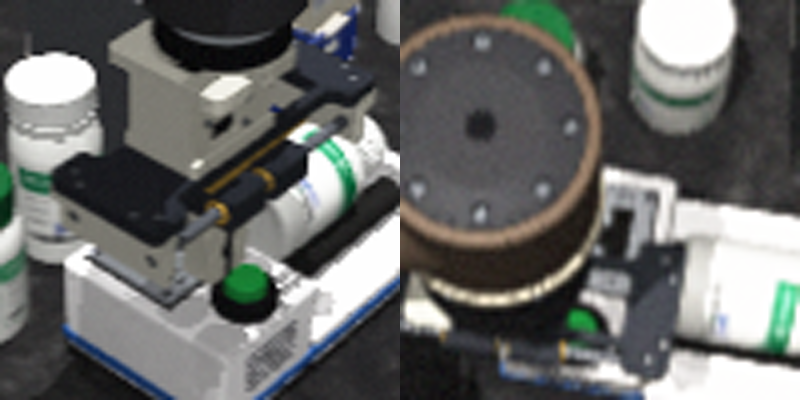

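The gripper hides the knob in both views. I'll push partway to just short of neutral, then step aside and look.

Call:
{"name": "drive_tool", "arguments": {"slide": [[-0.03,0,0],[-0.05,0,0],[-0.06,0,0],[-0.07,0,0],[-0.08,0,0],[-0.09,0,0],[-0.1,0,0],[-0.11,0,0],[-0.12,0,0],[-0.12,0,0],[-0.12,0,0]], "yaw": [0,0,0,0,0,0,0,0,0,0,0], "jaw": [0,0,0,0,0,0,0,0,0,0,0]}}

```text
time_s: 3.88
ee_pos: [525.3, -181.6, 318.5]
eef_rot: [[-0.99, 0.0, -0.138], [0.138, -0.0, -0.99], [-0.0, -1.0, 0.0]]
ft_force: [-1.7, 0.2, 0.0]
width: 0.004
```

Call:
{"name": "drive_tool", "arguments": {"slide": [[0.1,0,0],[0.2,0,0],[0.3,-0.1,0.1],[0.35,-0.15,0.2],[0.35,-0.15,0.35],[0.35,-0.15,0.45],[0.35,-0.15,0.45],[0.35,-0.15,0.45]], "yaw": [0,0,0,0,0,0,0,0], "jaw": [0,0,0,0,0,0,0,0]}}

```text
time_s: 4.55
ee_pos: [401.9, -302.5, 363.7]
eef_rot: [[-0.99, 0.001, -0.142], [0.142, -0.001, -0.99], [-0.001, -1.0, 0.0]]
ft_force: [0.3, 0.0, -0.6]
width: 0.004
```

```bash
cat > look.py <<'E'
from fit import *
import pickle,sys
np.set_printoptions(precision=2,suppress=True)
a=grab("side");b=grab("top")
pickle.dump((a,b),open(sys.argv[1]+".pkl","wb"))
p=np.hstack([cv2.resize(i["pixels"][c[1]:c[3],c[0]:c[2],::-1],(400,400),interpolation=cv2.INTER_CUBIC) for i,c in((a,(260,190,320,250)),(b,(250,190,310,250)))])
cv2.imwrite("pics/"+sys.argv[1]+".png",p)
s=telemetry.get_obs();print(s["time_s"],s["ee_pos"],own(s["ee_pos"]),s["ft_force"])
# knob: dark blob differencing not needed; seeds given by eye: argv 2..5 crop pixels
E
python3 look.py v7
```

```text
4.65 [ 402.36 -300.78  363.46] [-119.82  -16.43  363.46] [1.09 0.54 0.58]
```

View pics/v7.png

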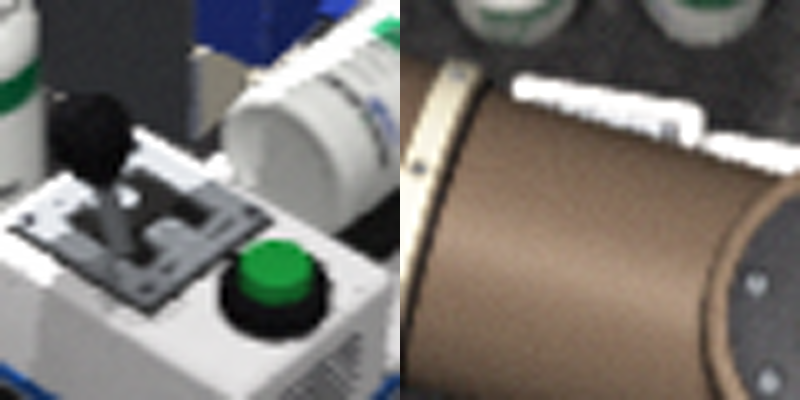

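The knob is now at about (92,140) in the side crop, with the lever's lower stem still in the left slot. The forearm blocks the top view. I'll solve the lever angles from the side view and correct the camera offset from the button.

```bash
cat > lev.py <<'E'
from fit import *
import pickle,sys
from scipy.optimize import least_squares
np.set_printoptions(precision=3,suppress=True)
G=np.array([21,81.,90])
def knob(q):
    n=np.array([np.tan(q[0]),-np.tan(q[1]),1]);return G+[0,0,-55]+130*n/np.linalg.norm(n)
def centre(im,g,r=13):
    u,v=int(g[0]),int(g[1]);h=im["pixels"][v-r:v+r,u-r:u+r].max(2)
    m=(h<48).astype(np.uint8); m=cv2.morphologyEx(m,cv2.MORPH_OPEN,np.ones((5,5),np.uint8))
    n,l,st,ce=cv2.connectedComponentsWithStats(m)
    k=1+np.argmin(np.linalg.norm(ce[1:]-r,axis=1)); return ce[k]+[u-r,v-r],st[k]
def green(im):
    h=cv2.cvtColor(im["pixels"],cv2.COLOR_RGB2HSV);m=cv2.inRange(h,(50,120,60),(75,255,255))
    n,l,st,ce=cv2.connectedComponentsWithStats(m);k=1+np.argmin(np.linalg.norm(ce[1:]-[301,229],axis=1));return ce[k]
def solve(im,uv):
    r=least_squares(lambda q:proj(im,W(knob(q)))[0]-uv-OFF,[0,0]);return r.x
a0,b0=pickle.load(open("im0.pkl","rb"))
OFF=np.zeros(2)
def bp(im): return proj(im,W([-45.5,82.2,99]))[0]
OFF=bp(a0)-green(a0)
if __name__=="__main__":
    print("OFF",OFF)
    for nm,g in(("im0",(278,213)),("v7",(274,211))):
        im=pickle.load(open(nm+".pkl","rb"))[0]
        c,st=centre(im,g)
        for uv in(c,g):
            q=solve(im,uv);print(nm,uv,st,green(im),"fore,across",q,"knob own",knob(q))
E
python3 lev.py
```

```text
OFF [-0.061  0.685]
im0 [277.443 214.443] [  7   8  12  13 106] [301.067 230.589] fore,across [-0.206 -0.353] knob own [ -4.06  125.088 154.701]
im0 (278, 213) [  7   8  12  13 106] [301.067 230.589] fore,across [-0.193 -0.322] knob own [ -2.642 121.51  156.244]
v7 [272.838 209.772] [  6   6  12  13 136] [300.882 230.224] fore,across [-0.061 -0.324] knob own [ 13.468 122.339 158.022]
v7 (274, 211) [  6   6  12  13 136] [300.882 230.224] fore,across [-0.1   -0.333] knob own [  8.774 123.303 157.315]
```

Call:
{"name": "drive_tool", "arguments": {"slide": [[-0.05,0,-0.1],[-0.15,0,-0.2],[-0.2,0.05,-0.35],[-0.23,0.15,-0.45],[-0.23,0.15,-0.45],[-0.26,0.15,-0.45],[-0.28,0.15,-0.45],[-0.3,0.15,-0.45],[-0.32,0.15,-0.45],[-0.34,0.15,-0.45],[-0.35,0.15,-0.45],[-0.36,0.15,-0.45],[-0.37,0.15,-0.45],[-0.375,0.15,-0.45],[-0.38,0.15,-0.45],[-0.383,0.15,-0.45],[-0.383,0.15,-0.45],[-0.383,0.15,-0.45]], "yaw": [0,0,0,0,0,0,0,0,0,0,0,0,0,0,0,0,0,0], "jaw": [0,0,0,0,0,0,0,0,0,0,0,0,0,0,0,0,0,0]}}

```text
time_s: 6.15
ee_pos: [534.8, -182.9, 318.6]
eef_rot: [[-0.99, 0.0, -0.138], [0.138, -0.0, -0.99], [-0.0, -1.0, 0.0]]
ft_force: [-2.3, -0.4, 1.0]
width: 0.003
```

```bash
python3 - <<'E'
from fit import *
s=telemetry.get_obs();print(own(s["ee_pos"]),s["ft_force"])
E
```

```text
[ -4.99790721 118.62415867 318.58033871] [-2.31984975 -0.4394013   1.00956331]
```

Call:
{"name": "drive_tool", "arguments": {"slide": [[0.1,0,0],[0.2,0,0],[0.3,-0.1,0.1],[0.38,-0.15,0.2],[0.38,-0.15,0.35],[0.38,-0.15,0.45],[0.38,-0.15,0.45],[0.38,-0.15,0.45]], "yaw": [0,0,0,0,0,0,0,0], "jaw": [0,0,0,0,0,0,0,0]}}

```text
time_s: 6.82
ee_pos: [402.7, -302.7, 363.8]
eef_rot: [[-0.99, 0.001, -0.142], [0.142, -0.0, -0.99], [-0.001, -1.0, 0.0]]
ft_force: [0.1, -0.2, 0.0]
width: 0.002
```

```bash
python3 look.py v8; python3 - <<'E'
from lev import *
im=pickle.load(open("v8.pkl","rb"))[0]
c,st=centre(im,(272,210));q=solve(im,c);print(c,st,q,knob(q))
E
```

```text
6.9167 [ 403.29 -300.81  363.44] [-118.9   -16.33  363.44] [-0.23  0.78 -0.54]
[270.654 207.875] [  6   5  12  13 136] [ 0.007 -0.313] [ 21.858 121.063 158.67 ]
```

View pics/v8.png

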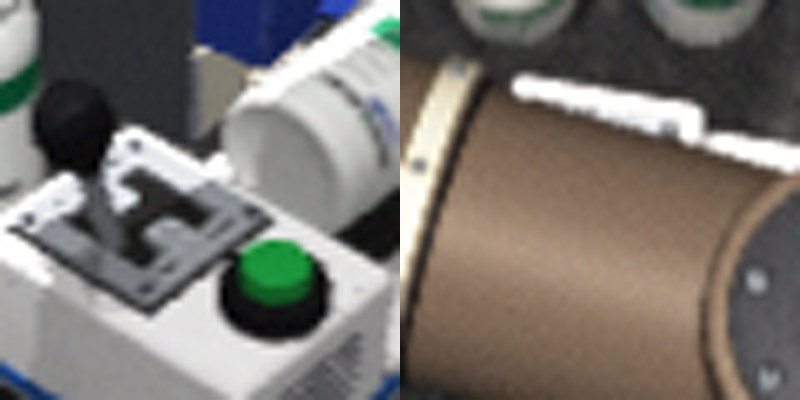

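The side-view solve gives fore 0.007 and across about -0.31. Contact geometry agrees: knob at own x of about 20.5, gate at 21. The lever is in neutral, so I'll lift over and come down on the left of the knob.

Call:
{"name": "drive_tool", "arguments": {"slide": [[0,-0.045,0],[-0.1,-0.045,-0.1],[-0.2,-0.045,-0.2],[-0.3,-0.045,-0.3],[-0.4,-0.045,-0.4],[-0.465,-0.045,-0.5],[-0.465,-0.045,-0.6],[-0.465,-0.045,-0.62],[-0.465,-0.045,-0.62],[-0.465,-0.045,-0.62],[-0.465,0.05,-0.62],[-0.465,0.153,-0.62],[-0.465,0.153,-0.62],[-0.465,0.153,-0.62]], "yaw": [0,0,0,0,0,0,0,0,0,0,0,0,0,0], "jaw": [0,0,0,0,0,0,0,0,0,0,0,0,0,0]}}

```text
time_s: 8.08
ee_pos: [566.4, -136.6, 317.0]
eef_rot: [[-0.99, -0.003, -0.139], [0.139, -0.001, -0.99], [0.003, -1.0, 0.001]]
ft_force: [-0.1, -0.0, 1.0]
width: 0.005
```

```bash
python3 - <<'E'
from fit import *
s=telemetry.get_obs();print(own(s["ee_pos"]),s["ft_force"])
E
```

```text
[ 19.91778286 168.91864321 316.96891154] [-0.12442203 -0.01963535  0.96975121]
```

Call:
{"name": "drive_tool", "arguments": {"slide": [[0,0,0.02],[0,0,0.04],[0,0,0.06],[0,0,0.08],[0,0,0.1],[0,0,0.115],[0,0,0.13],[0,0,0.145],[0,0,0.16],[0,0,0.175],[0,0,0.19],[0,0,0.2],[0,0,0.2],[0,0,0.2]], "yaw": [0,0,0,0,0,0,0,0,0,0,0,0,0,0], "jaw": [0,0,0,0,0,0,0,0,0,0,0,0,0,0]}}

```text
time_s: 9.25
ee_pos: [558.6, -195.7, 317.2]
eef_rot: [[-0.99, -0.001, -0.139], [0.139, -0.0, -0.99], [0.001, -1.0, 0.0]]
ft_force: [0.8, 1.0, 0.8]
width: 0.003
```

Call:
{"name": "drive_tool", "arguments": {"slide": [[0,0,0.015],[0,0,0.03],[0,0,0.045],[0,0,0.06],[0,0,0.07],[0,0,0.08],[0,0,0.083],[0,0,0.083],[0,0,0.083]], "yaw": [0,0,0,0,0,0,0,0,0], "jaw": [0,0,0,0,0,0,0,0,0]}}

```text
time_s: 10.0
ee_pos: [555.3, -220.2, 317.6]
eef_rot: [[-0.99, -0.0, -0.139], [0.139, -0.0, -0.99], [0.0, -1.0, 0.0]]
ft_force: [0.3, 1.0, -1.0]
width: 0.003
```

```bash
python3 - <<'E'
from fit import *
s=telemetry.get_obs();print(own(s["ee_pos"]),s["ft_force"])
E
```

```text
[ 20.45909978  84.57655771 317.57075924] [ 0.28718373  0.99772086 -0.97794598]
```

Call:
{"name": "drive_tool", "arguments": {"slide": [[0,0,-0.05],[0,0,-0.1],[0,-0.1,-0.1],[0,-0.2,-0.1],[0,-0.22,-0.1],[0.1,-0.22,-0.1],[0.2,-0.22,-0.1],[0.33,-0.22,0],[0.465,-0.22,0.1],[0.465,-0.22,0.2],[0.465,-0.22,0.333],[0.465,-0.22,0.333],[0.465,-0.22,0.333]], "yaw": [0,0,0,0,0,0,0,0,0,0,0,0,0], "jaw": [0,0,0,0,0,0,0,0,0,0,0,0,0]}}

```text
time_s: 11.08
ee_pos: [402.5, -301.5, 383.9]
eef_rot: [[-0.99, 0.0, -0.142], [0.142, -0.001, -0.99], [-0.001, -1.0, 0.001]]
ft_force: [1.3, -0.4, -1.1]
width: 0.006
```

```bash
python3 look.py v9; python3 - <<'E'
from lev import *
im=pickle.load(open("v9.pkl","rb"))[0]
q=np.array([0,.27]);g=proj(im,W(knob(q)))[0]-OFF;print("expect",g,"crop",(g-[260,190])/.15)
c,st=centre(im,g);q=solve(im,c);print(c,st,q,knob(q))
E
```

```text
11.1833 [ 403.3  -299.75  383.72] [-119.03  -15.28  383.72] [-0.48  0.28  0.14]
expect [290.794 193.985] crop [205.29  26.57]
[288.335 195.555] [  6   9  12  15 155] [-0.016  0.175] [ 18.951  58.402 163.004]
```

View pics/v9.png

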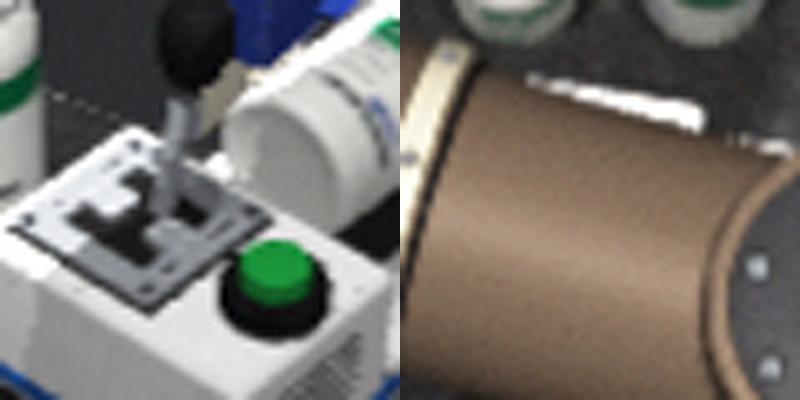

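The knob is at about (197,40) in the crop and the stem is at the right slot. The camera reads across as about 0.2 and contact suggests 0.265, so I'll push a few mm further right while watching force.

Call:
{"name": "drive_tool", "arguments": {"slide": [[-0.1,0,-0.1],[-0.2,0,-0.2],[-0.3,0,-0.3],[-0.4,0,-0.433],[-0.465,0,-0.433],[-0.465,0,-0.433],[-0.465,0.1,-0.433],[-0.465,0.22,-0.433],[-0.465,0.22,-0.433],[-0.465,0.22,-0.433],[-0.465,0.22,-0.39],[-0.465,0.22,-0.36],[-0.465,0.22,-0.34],[-0.465,0.22,-0.33],[-0.465,0.22,-0.32],[-0.465,0.22,-0.315],[-0.465,0.22,-0.312],[-0.465,0.22,-0.312]], "yaw": [0,0,0,0,0,0,0,0,0,0,0,0,0,0,0,0,0,0], "jaw": [0,0,0,0,0,0,0,0,0,0,0,0,0,0,0,0,0,0]}}

```text
time_s: 12.68
ee_pos: [554.6, -226.3, 317.9]
eef_rot: [[-0.99, 0.001, -0.138], [0.138, -0.0, -0.99], [-0.001, -1.0, -0.0]]
ft_force: [0.2, 0.4, 1.6]
width: 0.004
```

```bash
python3 - <<'E'
from fit import *
s=telemetry.get_obs();print(own(s["ee_pos"]),s["ft_force"])
E
```

```text
[ 20.66659498  78.3801492  317.9174601 ] [0.24206098 0.44269689 1.58799839]
```

Call:
{"name": "drive_tool", "arguments": {"slide": [[0,0,0.005],[0,0,0.008],[0,0,0.008]], "yaw": [0,0,0], "jaw": [0,0,0]}}

```text
time_s: 12.93
ee_pos: [554.2, -228.6, 317.5]
eef_rot: [[-0.99, -0.0, -0.138], [0.138, 0.0, -0.99], [0.0, -1.0, -0.0]]
ft_force: [0.7, 2.5, 1.7]
width: 0.003
```

```bash
python3 - <<'E'
from fit import *
s=telemetry.get_obs();print(own(s["ee_pos"]),s["ft_force"])
E
```

```text
[ 20.60261106  76.10756794 317.53378943] [0.72278489 2.51646027 1.67706155]
```

Call:
{"name": "drive_tool", "arguments": {"slide": [[0,0,-0.05],[0,0,-0.13],[0,-0.1,-0.13],[0,-0.2,-0.13],[0,-0.22,-0.13],[0.1,-0.22,-0.13],[0.2,-0.22,-0.13],[0.33,-0.22,0],[0.465,-0.22,0.1],[0.465,-0.22,0.2],[0.465,-0.22,0.305],[0.465,-0.22,0.305],[0.465,-0.22,0.305]], "yaw": [0,0,0,0,0,0,0,0,0,0,0,0,0], "jaw": [0,0,0,0,0,0,0,0,0,0,0,0,0]}}

```text
time_s: 14.02
ee_pos: [402.2, -301.5, 383.4]
eef_rot: [[-0.99, -0.001, -0.142], [0.142, -0.0, -0.99], [0.001, -1.0, 0.0]]
ft_force: [-0.7, 0.5, 0.3]
width: 0.003
```

```bash
python3 look.py v10; python3 - <<'E'
from lev import *
for n,g in(("v8",(271,208)),("v9",(290,195)),("v10",(290,194))):
    im=pickle.load(open(n+".pkl","rb"))[0]
    c,st=centre(im,g)
    q=solve(im,c);print(n,c,st,q,knob(q))
    # NCC on an ideal dark disc
    gray=cv2.cvtColor(im["pixels"],cv2.COLOR_RGB2GRAY);S=8
    u,v=g;w=cv2.resize(gray[v-16:v+16,u-16:u+16],None,fx=S,fy=S,interpolation=cv2.INTER_CUBIC)
    R=16*392.7/np.linalg.norm(W(knob(q))[0]-im["position"])*S;h=int(R*1.35);t=np.full((2*h+1,2*h+1),200,np.uint8);cv2.circle(t,(h,h),int(R),20,-1)
    m=np.zeros_like(t);m[:]=255;m[int(h+R*.6):]=0
    r=cv2.matchTemplate(w.astype(np.float32),t.astype(np.float32),cv2.TM_CCOEFF_NORMED,mask=m.astype(np.float32)/255)
    _,mx,_,loc=cv2.minMaxLoc(r);cc=np.array([u-16,v-16])+(np.array(loc)+h+.5)/S-.5
    q=solve(im,cc);print("   disc",R/S,mx,cc,q,knob(q))
E
```

```text
14.1167 [ 403.14 -300.    383.38] [-119.16  -15.55  383.38] [-0.85 -0.45  0.68]
v8 [270.654 207.875] [  7   7  12  13 136] [ 0.007 -0.313] [ 21.858 121.063 158.67 ]
   disc 6.551948335818726 0.5535452365875244 [270.562 207.812] [ 0.01  -0.313] [ 22.186 121.039 158.675]
v9 [288.335 195.555] [  6   7  12  15 155] [-0.016  0.175] [ 18.951  58.402 163.004]
   disc 6.333464547084789 0.7718006372451782 [288.812 195.188] [-0.012  0.194] [ 19.456  55.951 162.554]
v10 [290.329 194.846] [  8   7  12  15 149] [-0.02   0.231] [ 18.452  51.182 161.508]
   disc 6.301060391632858 0.7443201541900635 [290.938 195.062] [-0.033  0.236] [ 16.852  50.674 161.345]
```

View pics/v10.png

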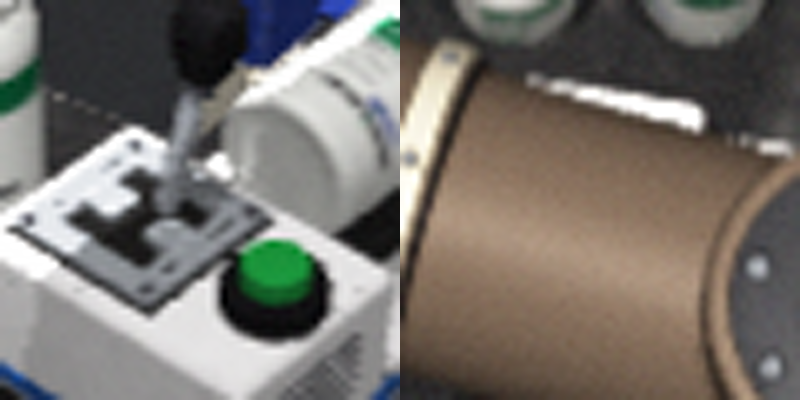

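Across is now about 0.235-0.255. I'll go about 5 mm more to seat it mid-slot.

Call:
{"name": "drive_tool", "arguments": {"slide": [[-0.1,0,-0.1],[-0.2,0,-0.2],[-0.3,0,-0.3],[-0.4,0,-0.435],[-0.465,0,-0.435],[-0.465,0,-0.435],[-0.465,0.1,-0.435],[-0.465,0.22,-0.435],[-0.465,0.22,-0.435],[-0.465,0.22,-0.435],[-0.465,0.22,-0.39],[-0.465,0.22,-0.35],[-0.465,0.22,-0.33],[-0.465,0.22,-0.315],[-0.465,0.22,-0.305],[-0.465,0.22,-0.298],[-0.465,0.22,-0.293],[-0.465,0.22,-0.288],[-0.465,0.22,-0.288]], "yaw": [0,0,0,0,0,0,0,0,0,0,0,0,0,0,0,0,0,0,0], "jaw": [0,0,0,0,0,0,0,0,0,0,0,0,0,0,0,0,0,0,0]}}

```text
time_s: 15.7
ee_pos: [553.8, -233.3, 317.9]
eef_rot: [[-0.99, 0.001, -0.138], [0.138, 0.001, -0.99], [-0.001, -1.0, -0.001]]
ft_force: [1.4, 4.6, 3.1]
width: 0.004
```

Call:
{"name": "drive_tool", "arguments": {"slide": [[0,0,-0.05],[0,0,-0.13],[0,-0.1,-0.13],[0,-0.2,-0.13],[0,-0.22,-0.13],[0.1,-0.22,-0.13],[0.2,-0.22,-0.13],[0.33,-0.22,0],[0.465,-0.22,0.1],[0.465,-0.22,0.2],[0.465,-0.22,0.288],[0.465,-0.22,0.288],[0.465,-0.22,0.288]], "yaw": [0,0,0,0,0,0,0,0,0,0,0,0,0], "jaw": [0,0,0,0,0,0,0,0,0,0,0,0,0]}}

```text
time_s: 16.78
ee_pos: [402.5, -301.2, 383.6]
eef_rot: [[-0.99, -0.0, -0.141], [0.141, -0.0, -0.99], [0.0, -1.0, 0.0]]
ft_force: [0.8, 0.2, -0.7]
width: 0.004
```

```bash
python3 look.py v11; cat > meas.py <<'E'
from lev import *
def m(n,g):
    im=pickle.load(open(n+".pkl","rb"))[0]
    c,st=centre(im,g)
    q=solve(im,c);print(n,c,st,q,knob(q))
m(sys.argv[1],(int(sys.argv[2]),int(sys.argv[3])))
E
python3 meas.py v11 291 194
```

```text
16.8833 [ 403.31 -299.88  383.48] [-119.    -15.41  383.48] [ 0.67  0.02 -0.16]
v11 [291.469 194.572] [  8   7  12  14 145] [-0.025  0.262] [ 17.904  47.322 160.524]
```

Call:
{"name": "drive_tool", "arguments": {"slide": [[-0.1,0,-0.1],[-0.2,0,-0.2],[-0.24,0.05,-0.205],[-0.24,0.15,-0.205],[-0.24,0.22,-0.205],[-0.24,0.22,-0.205],[-0.27,0.22,-0.205],[-0.3,0.22,-0.205],[-0.32,0.22,-0.205],[-0.34,0.22,-0.205],[-0.36,0.22,-0.205],[-0.375,0.22,-0.205],[-0.39,0.22,-0.205],[-0.405,0.22,-0.205],[-0.42,0.22,-0.205],[-0.43,0.22,-0.205],[-0.43,0.22,-0.205]], "yaw": [0,0,0,0,0,0,0,0,0,0,0,0,0,0,0,0,0], "jaw": [0,0,0,0,0,0,0,0,0,0,0,0,0,0,0,0,0]}}

```text
time_s: 18.3
ee_pos: [540.3, -257.1, 317.6]
eef_rot: [[-0.99, 0.0, -0.138], [0.138, -0.0, -0.99], [-0.0, -1.0, 0.0]]
ft_force: [-1.2, -0.6, 1.2]
width: 0.004
```

```bash
python3 - <<'E'
from fit import *
s=telemetry.get_obs();print(own(s["ee_pos"]),s["ft_force"])
E
```

```text
[ 10.69675173  45.9657542  317.61017704] [-1.17116681 -0.57178903  1.15110857]
```

Low force, so it's moving into the third slot. I'll continue to near home.

Call:
{"name": "drive_tool", "arguments": {"slide": [[-0.015,0,0],[-0.03,0,0],[-0.04,0,0],[-0.05,0,0],[-0.06,0,0],[-0.067,0,0],[-0.073,0,0],[-0.073,0,0]], "yaw": [0,0,0,0,0,0,0,0], "jaw": [0,0,0,0,0,0,0,0]}}

```text
time_s: 18.97
ee_pos: [561.7, -259.8, 317.4]
eef_rot: [[-0.99, -0.0, -0.138], [0.138, 0.0, -0.99], [0.0, -1.0, -0.0]]
ft_force: [-2.3, 0.9, -1.2]
width: 0.007
```

Call:
{"name": "drive_tool", "arguments": {"slide": [[-0.003,0,0],[-0.007,0,0],[-0.007,0,0]], "yaw": [0,0,0], "jaw": [0,0,0]}}

```text
time_s: 19.22
ee_pos: [563.2, -260.1, 317.4]
eef_rot: [[-0.99, -0.001, -0.138], [0.138, 0.0, -0.99], [0.001, -1.0, -0.0]]
ft_force: [-4.0, 1.0, -2.7]
width: 0.002
```

Call:
{"name": "drive_tool", "arguments": {"slide": [[-0.004,0,0],[-0.008,0,0],[-0.008,0,0]], "yaw": [0,0,0], "jaw": [0,0,0]}}

```text
time_s: 19.47
ee_pos: [565.0, -260.4, 317.1]
eef_rot: [[-0.99, -0.003, -0.139], [0.139, 0.001, -0.99], [0.003, -1.0, -0.0]]
ft_force: [-5.9, 2.1, -2.4]
width: 0.005
```

Call:
{"name": "drive_tool", "arguments": {"slide": [[-0.004,0,0],[-0.008,0,0],[-0.008,0,0]], "yaw": [0,0,0], "jaw": [0,0,0]}}

```text
time_s: 19.72
ee_pos: [566.8, -260.7, 316.8]
eef_rot: [[-0.99, -0.004, -0.139], [0.139, 0.001, -0.99], [0.004, -1.0, -0.001]]
ft_force: [-8.1, 2.2, -2.0]
width: 0.003
```

Force is rising steadily to about 8 N, which indicates the end stop. I'll back off and look.

Call:
{"name": "drive_tool", "arguments": {"slide": [[0.05,0,0],[0.15,0,0],[0.25,0,0],[0.35,-0.1,0],[0.45,-0.2,0.1],[0.522,-0.22,0.205],[0.522,-0.22,0.205],[0.522,-0.22,0.205]], "yaw": [0,0,0,0,0,0,0,0], "jaw": [0,0,0,0,0,0,0,0]}}

```text
time_s: 20.38
ee_pos: [404.0, -301.6, 386.4]
eef_rot: [[-0.99, 0.006, -0.14], [0.14, -0.003, -0.99], [-0.007, -1.0, 0.002]]
ft_force: [-0.1, 0.3, 1.2]
width: 0.004
```

```bash
sed -i 's/(260,190,320,250)/(260,175,320,235)/' look.py; python3 look.py v12; python3 - <<'E'
from lev import *
im=pickle.load(open("v12.pkl","rb"))[0]
g=proj(im,W(knob([.29,.28])))[0]-OFF;print("exp",g)
c,st=centre(im,g);q=solve(im,c);print(c,st,q,knob(q))
E
```

```text
20.4833 [ 405.08 -300.45  384.5 ] [-117.17  -15.73  384.5 ] [-0.12 -0.01 -0.41]
exp [280.223 190.1  ]
[280.403 190.698] [  8   7  12  15 159] [0.254 0.245] [ 52.745  50.403 157.295]
```

View pics/v12.png

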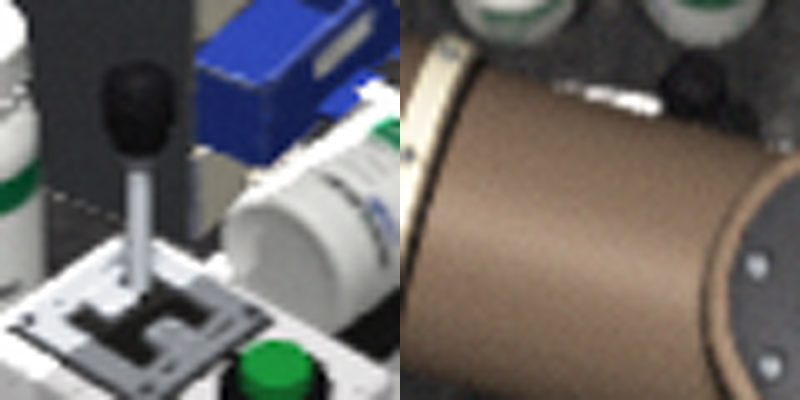

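The stem now stands in the far right slot, with the knob at (138,105) in the side crop. The knob also shows in the top crop at (693,85). I'll cross-check by triangulation.

```bash
python3 - <<'E'
from lev import *
a,b=pickle.load(open("v12.pkl","rb"))
for g in ((293.9,202.7),):
    c,st=centre(b,g,11);print("top blob",c,st)
    for uv in(c,g):
        X=tri([a,b],[np.array([280.5,190.6])+OFF,uv]);print("tri own",own(X), "atz158",own(atz(b,uv,157.5)))
for f in(.2,.25,.29,.32): print(f,knob([f,.28]),proj(b,W(knob([f,.28])))[0],proj(a,W(knob([f,.28])))[0]-OFF)
print(b["pixels"][197:212,288:302].max(2))
E
```

```text
top blob [296.597 202.906] [  8   6  14  13 149]
tri own [ 65.826  32.025 140.621] atz158 [ 59.523  31.177 157.5  ]
tri own [ 61.574  39.645 147.433] atz158 [ 58.742  39.605 157.5  ]
0.2 [ 45.859  45.737 157.632] [291.308 206.302] [283.594 190.861]
0.25 [ 51.982  46.109 156.337] [291.487 204.511] [281.717 190.392]
0.29 [ 56.838  46.466 155.096] [291.607 203.11 ] [280.223 190.1  ]
0.32 [ 60.45   46.768 154.046] [291.683 202.08 ] [279.108 189.93 ]
[[ 51  49  51  47  44  45  43  49  52  54  47  47  47  44]
 [ 55  55  45  41  28  24  33  33  37  44  47  48  44  42]
 [ 56  54  39  32  28  29  30  29  30  33  39  43  48  42]
 [ 56  52  32  27  32  33  28  30  31  29  31  44  45  41]
 [ 43  35  23  31  32  35  28  28  28  29  27  42  45  41]
 [ 41  16  28  28  38  37  37  32  27  30  25  47  47  44]
 [ 37  22  23  30  38  39  43  34  32  27  23  39  47  45]
 [ 88  31  21  24  24  33  37  33  29  21  17  34  40  41]
 [198  74  21  26  24  24  27  29  19  21  21  28  34  31]
 [201  80  20  19  23  18  17  22  22  22  29  25  27  22]
 [ 91  56  47  31  30  22  21  22  23  23  32  24  30  29]
 [ 78  78  72  65  56  47  55  36  32  29  33  32  27  27]
 [ 88  86  85  85  79  77  80  65  55  52  36  38  29  25]
 [100  97  99  89  88  86  85  85  77  73  65  60  55  50]
 [106 107 106 102  99  97  96  89  87  87  85  81  75  72]]
```

Triangulation agrees: top view row of about 203 gives fore of about 0.29, with across at 0.27-0.32. The lever is home in third, so on to the button.

Call:
{"name": "drive_tool", "arguments": {"slide": [[-0.1,0,-0.1],[-0.2,0,-0.2],[-0.245,0,-0.325],[-0.245,0,-0.325],[-0.245,0.1,-0.325],[-0.245,0.2,-0.325],[-0.245,0.27,-0.325],[-0.245,0.32,-0.325],[-0.245,0.32,-0.325],[-0.245,0.32,-0.325]], "yaw": [0,0,0,0,0,0,0,0,0,0], "jaw": [0,0,0,0,0,0,0,0,0,0]}}

```text
time_s: 21.32
ee_pos: [491.6, -213.0, 286.9]
eef_rot: [[-0.991, -0.002, -0.137], [0.137, -0.0, -0.991], [0.002, -1.0, 0.0]]
ft_force: [0.7, -0.2, -0.5]
width: 0.006
```

```bash
python3 - <<'E'
from fit import *
s=telemetry.get_obs();print(own(s["ee_pos"]),s["ft_force"],s["ee_pos"]+178*s["eef_rot"][:,1])
E
```

```text
[-43.58468675  82.81433721 286.93294935] [ 0.70985481 -0.24968359 -0.45542319] [ 491.24925209 -213.08302226  108.93330537]
```

Centred within 2 mm, with the tip at about z 109. I'll descend slowly.

Call:
{"name": "drive_tool", "arguments": {"slide": [[0.005,0.01,0],[0.005,0.018,0],[0.005,0.024,0],[0.005,0.03,0],[0.005,0.034,0],[0.005,0.034,0]], "yaw": [0,0,0,0,0,0], "jaw": [0,0,0,0,0,0]}}

```text
time_s: 21.82
ee_pos: [490.1, -213.4, 279.3]
eef_rot: [[-0.99, 0.003, -0.138], [0.138, -0.0, -0.99], [-0.003, -1.0, 0.0]]
ft_force: [-1.3, 4.2, 12.8]
width: 0.004
```

Call:
{"name": "drive_tool", "arguments": {"slide": [[0,0.003,0],[0,0.006,0],[0,0.006,0],[0,0.006,0]], "yaw": [0,0,0,0], "jaw": [0,0,0,0]}}

```text
time_s: 22.15
ee_pos: [490.1, -213.4, 279.0]
eef_rot: [[-0.991, 0.004, -0.137], [0.137, -0.001, -0.991], [-0.004, -1.0, 0.0]]
ft_force: [-6.4, 7.9, 27.6]
width: 0.01
```

Force rose stiffly to 27.6 N with the tip reading about 101, higher than the expected 97, and with side force too. I'll hold here and use the moment to locate the contact.

```bash
python3 - <<'E'
from fit import *
np.set_printoptions(precision=3,suppress=True)
s=telemetry.get_obs();F=s["ft_force"];M=s["ft_torque"];R=s["eef_rot"]
print("F",F,"M",M,"tool F",R.T@F,"own F",own(F+[P[0],P[1],0]))
# contact point at depth h below the TCP, M = r x F
for h in(60,112,178,):
    r=np.array([0,0,-h/1000.])
    # solve x,y : Mx=y*Fz-z*Fy ; My=z*Fx-x*Fz
    y=(M[0]+r[2]*F[1])/F[2];x=(r[2]*F[0]-M[1])/F[2];d=own([P[0]+x*1000,P[1]+y*1000,0]);print(h,"offset own",d[:2])
print(own(s["ee_pos"]),s["ee_pos"]+178*R[:,1],s["joint_torque"])
E
```

```text
F [-6.376  7.876 27.605] M [3.141 2.169 0.002] tool F [  7.287 -27.636  -6.918] own F [-7.405  6.917 27.605]
60 offset own [-77.487  86.771]
112 offset own [-63.537  73.742]
178 offset own [-45.831  57.205]
[-45.037  82.28  278.988] [ 490.789 -213.522  100.989] [ -2.884 -31.033  18.45    4.763   2.389   0.005]
```

Call:
{"name": "drive_tool", "arguments": {"slide": [[0,-0.01,0],[0,-0.016,0],[0,-0.016,0]], "yaw": [0,0,0], "jaw": [0,0,0]}}

```text
time_s: 22.4
ee_pos: [490.0, -213.5, 281.7]
eef_rot: [[-0.99, 0.003, -0.138], [0.138, -0.0, -0.99], [-0.003, -1.0, -0.0]]
ft_force: [0.8, 1.4, 3.3]
width: 0.001
```

Call:
{"name": "drive_tool", "arguments": {"slide": [[0,-0.01,0],[0,-0.02,0],[0,-0.02,0]], "yaw": [0,0,0], "jaw": [0,0,0]}}

```text
time_s: 22.65
ee_pos: [488.9, -213.6, 286.5]
eef_rot: [[-0.99, -0.001, -0.139], [0.139, 0.0, -0.99], [0.001, -1.0, 0.0]]
ft_force: [0.0, 0.8, 0.1]
width: 0.006
```

The force fell from 12.8 to 3.3 N over 2.4 mm, so part of this is the spring and then a hard stop. I can't tell yet whether that stop is the end of travel, so I'll press again in small steps for the profile and take a picture at the bottom.

Call:
{"name": "drive_tool", "arguments": {"slide": [[0.003,0.006,0],[0.003,0.006,0],[0.003,0.006,0]], "yaw": [0,0,0], "jaw": [0,0,0]}}

```text
time_s: 22.9
ee_pos: [488.2, -213.5, 284.3]
eef_rot: [[-0.99, -0.001, -0.138], [0.138, -0.0, -0.99], [0.001, -1.0, 0.0]]
ft_force: [0.2, -0.6, 2.6]
width: 0.005
```

Call:
{"name": "drive_tool", "arguments": {"slide": [[0,0.006,0],[0,0.006,0],[0,0.006,0]], "yaw": [0,0,0], "jaw": [0,0,0]}}

```text
time_s: 23.15
ee_pos: [488.2, -213.5, 282.7]
eef_rot: [[-0.99, -0.001, -0.138], [0.138, -0.0, -0.99], [0.001, -1.0, 0.0]]
ft_force: [-1.6, -0.9, 2.5]
width: 0.004
```

Call:
{"name": "drive_tool", "arguments": {"slide": [[0,0.006,0],[0,0.006,0],[0,0.006,0]], "yaw": [0,0,0], "jaw": [0,0,0]}}

```text
time_s: 23.4
ee_pos: [488.3, -213.5, 281.0]
eef_rot: [[-0.99, -0.001, -0.138], [0.138, -0.0, -0.99], [0.001, -1.0, 0.0]]
ft_force: [-2.8, -1.1, 4.4]
width: 0.006
```

Call:
{"name": "drive_tool", "arguments": {"slide": [[0,0.006,0],[0,0.006,0],[0,0.006,0]], "yaw": [0,0,0], "jaw": [0,0,0]}}

```text
time_s: 23.65
ee_pos: [488.3, -213.5, 279.4]
eef_rot: [[-0.99, -0.0, -0.138], [0.138, -0.0, -0.99], [0.0, -1.0, 0.0]]
ft_force: [-3.3, -0.6, 6.4]
width: 0.004
```

```bash
python3 - <<'E'
from fit import *
a=grab("side","v13.png",(270,190,330,250),10)
import pickle;pickle.dump(a,open("v13.pkl","wb"))
E
```

```text
(no output)
```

View pics/v13.png

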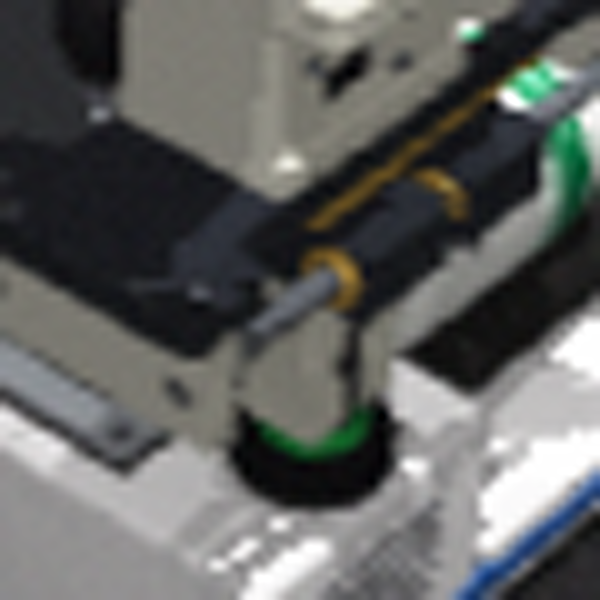

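The fingertip stands squarely on the button, which is sunk into its collar. The profile is about 5-6 mm of soft travel and then the hard stop seen before. I'll press slightly further to the stop, then release and retreat.

Call:
{"name": "drive_tool", "arguments": {"slide": [[0,0.004,0],[0,0.006,0],[0,0.006,0]], "yaw": [0,0,0], "jaw": [0,0,0]}}

```text
time_s: 23.95
ee_pos: [488.3, -213.4, 279.1]
eef_rot: [[-0.99, 0.0, -0.138], [0.138, -0.001, -0.99], [-0.0, -1.0, 0.001]]
ft_force: [-8.4, 2.8, 21.1]
width: 0.002
```

Call:
{"name": "drive_tool", "arguments": {"slide": [[0,0.002,0],[0,0.003,0],[0,0.003,0]], "yaw": [0,0,0], "jaw": [0,0,0]}}

```text
time_s: 24.2
ee_pos: [488.2, -213.4, 278.9]
eef_rot: [[-0.991, 0.001, -0.137], [0.137, -0.001, -0.991], [-0.001, -1.0, 0.001]]
ft_force: [-11.5, 4.8, 27.3]
width: 0.006
```

Call:
{"name": "drive_tool", "arguments": {"slide": [[0,-0.02,0],[0,-0.05,0],[0,-0.15,0],[0,-0.28,0],[0.08,-0.35,0],[0.2,-0.35,0.15],[0.25,-0.35,0.3],[0.25,-0.35,0.33],[0.25,-0.35,0.33],[0.25,-0.35,0.33]], "yaw": [0,0,0,0,0,0,0,0,0,0], "jaw": [0,0,0,0,0,0,0,0,0,0]}}

```text
time_s: 25.03
ee_pos: [399.9, -302.0, 381.6]
eef_rot: [[-0.99, 0.001, -0.141], [0.141, 0.0, -0.99], [-0.001, -1.0, -0.0]]
ft_force: [0.2, -0.9, 0.4]
width: 0.006
```

```bash
python3 look.py v14; python3 - <<'E'
from lev import *
a,b=pickle.load(open("v14.pkl","rb"));a12,b12=pickle.load(open("v12.pkl","rb"))
for im in(a12,a):
    c,st=centre(im,(280,190));print("knob",c,solve(im,c),"green",green(im))
d=cv2.absdiff(a["pixels"],a0["pixels"]).max(2);m=(cv2.GaussianBlur(d,(5,5),0)>40).astype(np.uint8)
n,l,st,ce=cv2.connectedComponentsWithStats(m)
print([(x[:5]) for x in st[1:] if x[4]>15])
E
```

```text
25.1333 [ 400.69 -300.93  381.4 ] [-121.46  -16.81  381.4 ] [-0.04 -0.34  0.44]
knob [280.403 190.698] [0.254 0.245] green [300.882 230.224]
knob [280.503 190.701] [0.252 0.246] green [300.826 230.256]
[array([  251,     0,   309,   420, 40369], dtype=int32), array([370, 107,  19,   8,  85], dtype=int32), array([ 333,  126,   49,   47, 1229], dtype=int32), array([356, 127,  16,   4,  35], dtype=int32), array([378, 149,  17,  12, 100], dtype=int32), array([320, 159,  45,  36, 670], dtype=int32), array([303, 188,  34,  31, 476], dtype=int32), array([271, 200,  38,  36, 494], dtype=int32), array([292, 213,  59,  38, 377], dtype=int32), array([482, 344,  19,  24, 170], dtype=int32), array([488, 365,  14,  21, 103], dtype=int32), array([439, 387,   4,  10,  30], dtype=int32), array([463, 396,   7,  10,  31], dtype=int32), array([544, 404,  16,  16, 162], dtype=int32), array([447, 409,  13,  11,  84], dtype=int32)]
```

```bash
python3 - <<'E'
from lev import *
a=pickle.load(open("v14.pkl","rb"))[0]
for im in(a0,a):
    h=cv2.cvtColor(im["pixels"],cv2.COLOR_RGB2HSV)[180:240,300:350];m=cv2.inRange(h,(60,90,40),(90,255,255));m[38:,:12]=0
    ys,xs=np.nonzero(m);print("bottle label",xs.mean()+300,ys.mean()+180,len(xs))
print(telemetry.get_obs()["time_s"],ticket.sign_off())
E
```

```text
bottle label 323.6231884057971 200.85507246376812 69
bottle label 323.52777777777777 200.73611111111111 72
the job is handed in; nothing more can be done
25.1333 None
```

The lever is home in third, the start button has been pressed and released, and the job was handed in at 25.1 s. I pushed the lever with closed fingertips, never gripping it: forward to neutral, across to the right, then forward into the third slot.

- **Lever:** the side camera reads about 0.25 rad fore, a known slight under-reading. The top view gives about 0.29. At the end of the push the force rose to about 8 N, against the 2.5 N it takes to move. The side view gave across as 0.25 and the top view about 0.32. Both are within the slot's range, but they disagree by about 0.07 rad.
- **Path:** fore was 0.007 rad just before crossing and about -0.025 after it, so the lever did not run into first or fourth.
- **Button:** I pressed it twice, both times after third was in. The first press met a hard stop at 27.6 N with the tip 4 mm higher than expected. I could not be sure it was the end of travel, so I pressed again in small steps. That showed about 5–6 mm of soft spring travel and then the same stop, at 27 N. The button's image position afterwards matched the one before.
- **Moment reading:** during the first press, the contact point worked out from the wrist moment fell off-centre. I did not resolve that, though the picture showed the tip squarely on the button.
- **Bottle and surroundings:** the bottle label is within 0.2 px of where it started, and the robot ended clear of everything. I did not measure the other loose items one by one.

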